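Pop the sprung lid of an instrument case with a release dowel

TASK

The lid of the grey instrument case is held shut by a spring catch inside. Take the wooden dowel from its stand, push it down through the small steel-rimmed hole beside the lid and press the catch, gently and without ramming it against its stop or leaning hard on the case, holding it in until the lid has risen by itself; then put the dowel back upright, all the way down in its stand, with the lid left up and the other bench things undisturbed.

Things in the scene. Friction and masses are not known exactly. Their poses are not given: they have to be found in the camera images.
- hole (a point): Centre of the mouth of the round release hole, 14 mm wide, in a raised steel bush (26 mm across, 3 mm high) on the fixed deck of the case, 83 mm above the bench. z points up out of the hole, y to the lid, whose free edge is 41 mm away. Straight below, hidden, is the catch's stud: its top is 16 to 36 mm below the mouth, set differently on each unit; it must be found by feel.
- catch: Hidden white plastic push-piece of the spring catch, 22 mm square, sliding straight down below the hole; origin on the hole's axis, 48 mm below the mouth; tells nothing of the stud's height. Pressed on its stud it yields against a spring: 3.5 N at first, draws its bolt off the lid after 5 to 7 mm at 6 to 9 N, hard stop at 8.5 mm, 10 N. Over 16 N of the dowel on it or on the case breaks it.
- case: The grey case, fixed to the bench, 160 (x) x 200 (y) x 80 (z) mm; origin at the centre of its underside, z up. The lid covers the +y part of its top, the fixed deck with the hole the -y part; the hole's axis is at x = 0, y = -60 mm.
- lid (a joint): Lid angle, rad: 0 shut, flush with the deck; 0.6 fully up at its stop. Lid 150 x 114 x 4 mm, hinged along the +y edge of the case; once let go its own spring and damper raise it slowly (about 2.5 s). Keep the catch pressed until it has risen 0.1 rad (about 0.5 s), or it may catch again. Its free edge rises to 65 mm above the deck, swinging away from the hole.
- lid_edge (a point): Middle of the lid's free edge, at its upper face (80 mm above the bench when shut).
- stand_hole (a point): Centre of the mouth of the stand's round hole: 12.5 mm wide, 40 mm deep, its mouth 52 mm above the bench. The stand is a pale wooden block 80 x 80 x 52 mm, fixed to the bench; z up.
- dowel_grip (a point): Centre of the square handle of the wooden dowel, a loose tool standing upright in the stand's hole at the start: handle 18 x 18 mm (faces along this point's x and y), 60 mm high; below it a round shaft 10 mm thick. The tip lies 120 mm below this point along its z, the handle's lower end 30 mm below, its top 30 mm above. About 50 g.
- dowel_tip (a point): Centre of the flat lower end (tip) of the dowel's shaft; z points up the shaft to the handle.
- spool: Bystander: metal solder spool, 52 mm across, 46 mm high, standing loose on the bench; origin at the centre of its underside.
- jar: Bystander: white plastic jar, 52 mm across, 85 mm high, loose; origin at the centre of its underside.
- bin: Bystander: open grey parts bin, 100 x 130 x 50 mm, loose; origin at the centre of its underside.
- dowel: The whole dowel (see its two points); origin at the tip, z up the shaft.
Things that resemble listed ones, but are neither listed nor needed, are in the scene too. There is more than one size of the dowel; the job needs the smaller. Of the things shaped like the part that bears stand_hole, the wooden one is meant.

How it is judged:
On the way, in this order (a step that is already met when the one before it is completed fails the run):
1. the catch is pressed by the dowel's tip through the hole (contact force between dowel and catch above 4 N and z of dowel_tip in the frame of hole below -0.012 m and horizontal distance between dowel_tip and hole below 0.006 m), for 0.2 s.
2. the lid has risen by itself (value of joint lid above 0.3 rad), for 0.1 s.
At the end, for the whole second after the job is handed in: The lid is up (over 0.45 rad) and the dowel stands released and at rest in its stand: tip at least 34 mm down the 40 mm hole, within 5 mm of its axis, upright within 0.12 rad (value of joint lid above 0.45 rad and z of dowel_tip in the frame of stand_hole below -0.034 m and horizontal distance between dowel_tip and stand_hole below 0.005 m and angle between dowel_tip's own z axis and vertical below 0.12 rad and linear speed of dowel below 0.02 m/s and contact force between the fingers and dowel below 0.1 N); the robot touches nothing.
It fails at once if the dowel presses the catch or any part of the case with more than 16 N (contact force between dowel and case above 16 N).
It fails at once if the robot itself pushes on the case, lid or catch (contact force between any of the arm, the fingers and case above 3 N).
It fails at once if a bystander is moved more than 20 mm (distance of any of spool, jar, bin from where it was at the start of the episode above 0.02 m).
It also fails if it takes over 58 s, if anything falls off the work surface, if the arm or the gripper's body presses on something with over 40 N, if the wrist force passes 120 N, or if a joint passes its speed limit or range.

ROBOT

A 6-joint arm with a two-finger parallel gripper is mounted at the origin on the work surface. World frame = base frame: x ahead of the robot, y to its left, z up, the work surface at z = 0. Lengths are in m, angles in rad, forces in N, time in s.
With the tool pointing down it reaches from about 0.225 to 0.875 m from the base axis. Payload 3.4 kg.
Tool frame: the origin (TCP) lies midway between the tips of the shut fingers; the grasp point (between the pads) lies 19 mm behind it (pinch_z is the distance from the TCP to the grasp point, in m); z points along the fingers, y is the line along which they close (so a half turn about z gives the same grasp; the last joint's range is limited). The gripper opens to 85 mm and grips with 20 to 120 N. Pads are 22 mm wide; open, the fingers measure 114 mm over their backs; the gripper's body (76 mm by 85 mm) begins 54 mm behind the grasp point. The pads swing forward as they close: fully open they stand 13 mm farther back than shut.
Start: joints at [1.11, 0.276, 1.505, -0, 1.361, -0.121], TCP at [0.192, 0.542, 0.231] pointing down, gripper open.
Joint ranges: [-2.89, 2.89], [-0.75, 2.08], [0.22, 2.7], [-1.18, 4.32], [0.11, 2.71], [-2.7, 2.7]. Speed limits (rad/s): [2.57, 2.57, 3.14, 3.14, 3.14, 3.14].

INTERFACE

Orientations are given as a unit quaternion [w, x, y, z].
In Python, from rig import get_state, get_image, sign_off, pinch_z gives the robot as it stands.
- The arm moves only by the tool send_rows, never from a script. Its argument "steps" is one flat list of numbers, 5 for each row, row after row: the gripper's target within -1 to 1 (fully open at 1, half-way at 0, shut at -1), then the shift along the tool's x, y, z in cm, then the turn about the tool's z in degrees. In form: [gripper, x, y, z, roll, gripper, x, y, z, roll, ...]. A call has 1 to 12 rows; each row shifts and turns the commanded pose from where the row before left it, along the tool's axes as they then stand; what a row does not reach is not made up. A row lasts 1/10 s, in which the tool goes at most 50 mm and 8.59 degrees, less where a joint would pass 70% of its speed; a pose out of reach is approached as far as the arm can. A call is refused whole if a number of a shift passes 5 or a number of a turn 8.59, either way. A call with a gripper value outside its range is refused whole. The fingers move at their own pace and stop on an object; "newtons" is the grip in N (left out, the last holds). Time passes only in rows, so rows that do not move let the fingers close. It gives the time, the measured TCP pose, the force, the opening and the grip force at its end, in the units of the state.
- get_state(): the state, without advancing time (a new reading comes with each control period).
- get_image(name): name is "scene" or "top"; returns a dict with "color" (420x560x3 uint8, red, green, blue), "mtx" (3x3 intrinsics, pixels), "T" (4x4, takes a point from camera to world coordinates). Camera axes: x right, y down, z forward; pixel columns grow to the right and rows downward; lengths in m; the calibration is good to about 2 mm. A picture is of the moment at which its call begins. There is no depth.
- sign_off(): hands the job in; it is judged then, once.
The state is a dict: "clock": time; "qpos": joint angles; "qd": joint speeds; "effort": joint torques, N m; "position": TCP position; "ee_rot": TCP orientation; "contact_force": force on the tool from outside, world axes, zero at the start; "moment": the same for the moment, N m; "width": finger opening in m; "gripper_force": force on a finger pad.
Only numpy, scipy, OpenCV 4.12 (cv2) and the standard library are available. Lean on these libraries where they do the work, as an engineer would, in place of code of your own. Each camera call takes 0.05 s, during which the arm holds its last target. There are 200 camera calls.

## Working session

There is one attempt and no reset: what is moved stays moved. The work goes in short steps, Python scripts to look and compute and a tool call to move; the robot and the scene stay as the last step left them, time stands still between calls to the robot, and variables do not carry over. Pictures are saved under pics/ and viewed, at most 10 in all, crops included, and the job is handed in when it is done.

Besides the shell and the picture viewer there is one more tool, called after ">>>" as name(argument=value, ...) on one line, values as JSON. send_rows: Moves the arm, as the interface text tells. Its arguments: {"type":"object","properties":{"steps":{"type":"array"},"newtons":{"type":"number"}},"required":["steps"]}

```bash
mkdir -p pics; ls
python3 - <<'E'
from rig import *
import cv2,numpy as np
print(pinch_z if not callable(pinch_z) else pinch_z())
s=get_state();print(s)
for n in("scene","top"):
    d=get_image(n);cv2.imwrite(f"pics/{n}0.png",d["color"][:,:,::-1]);np.savez(f"{n}0.npz",**d);print(n,d["mtx"].round(1).tolist(),d["T"].round(3).tolist())
E
```

```text
pics
0.0187
{'clock': 0.0, 'qpos': array([ 1.11000160e+00,  2.76576292e-01,  1.50614631e+00, -4.52133616e-05,
        1.36067705e+00, -1.21013950e-01]), 'qd': array([ 0.00018496,  0.00067438, -0.00115881, -0.00227366, -0.00046019,
       -0.00161397]), 'effort': array([-1.33831240e-03, -4.16797221e+01, -2.45798028e+01, -1.42326039e-04,
        1.14971772e-02, -7.57982860e-06]), 'position': array([0.19142643, 0.54163714, 0.23044511]), 'ee_rot': array([-2.37964715e-04,  1.69069582e-01,  9.85603703e-01, -8.71881133e-04]), 'contact_force': array([-0.4055641 ,  0.29275794, -1.04028639]), 'moment': array([0.00102534, 0.06416775, 0.00703389]), 'gripper_force': 0.0, 'width': 0.08559460498369373}
scene [[466.0, 0.0, 281.5], [0.0, 466.0, 208.3], [0.0, 0.0, 1.0]] [[0.755, 0.506, -0.417, 0.963], [0.656, -0.581, 0.482, -0.508], [0.001, -0.637, -0.771, 0.861], [0.0, 0.0, 0.0, 1.0]]
top [[403.2, 0.0, 274.3], [0.0, 403.2, 214.1], [0.0, 0.0, 1.0]] [[-0.013, -1.0, 0.024, 0.534], [-1.0, 0.013, -0.003, -0.046], [0.003, -0.024, -1.0, 1.037], [0.0, 0.0, 0.0, 1.0]]
```

View pics/scene0.png

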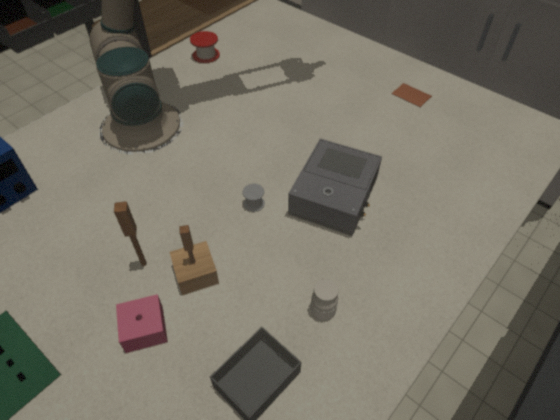

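View pics/top0.png

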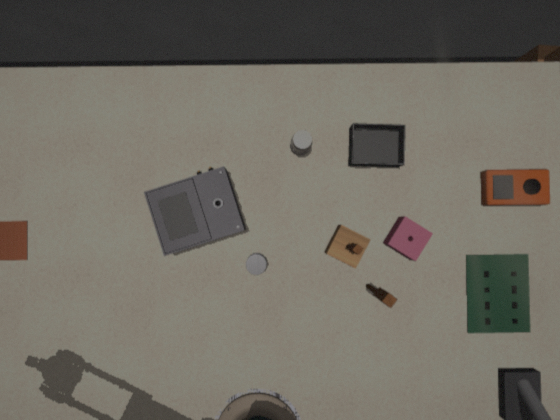

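The scene view shows the short dowel in the wooden stand at (187,240), a bigger dowel standing free at (130,230), a pink look-alike stand at (140,322), the case with its hole at (328,191), the jar at (325,300), the spool at (254,195) and the bin at (256,373). In the top view the wooden stand is at (348,246), the pink one at (410,238) and the hole at (218,203).

Candidates:
- Dowel: in the wooden stand at top (353,247), or free-standing at top (381,295). I choose the first, as the smaller.
- Stand: wooden at (348,246), or pink at (410,238). I choose the wooden one.

One crop will check both choices.

```bash
cat > h.py <<'E'
import numpy as np,cv2
from rig import *
def ray(d,p):
    v=d["T"][:3,:3]@np.linalg.solve(d["mtx"],[p[0],p[1],1.]);return d["T"][:3,3],v/np.linalg.norm(v)
def plane(d,p,z):
    o,v=ray(d,p);return o+v*(z-o[2])/v[2]
def tri(d1,p1,d2,p2):
    A=np.zeros((3,3));b=np.zeros(3)
    for d,p in((d1,p1),(d2,p2)):
        o,v=ray(d,p);M=np.eye(3)-np.outer(v,v);A+=M;b+=M@o
    return np.linalg.solve(A,b)
def proj(d,P):
    c=d["T"][:3,:3].T@(np.asarray(P)-d["T"][:3,3]);q=d["mtx"]@c;return q[:2]/q[2]
def load(n): return dict(np.load(n+".npz"))
E
python3 - <<'E'
from h import *
s,t=load("scene0"),load("top0")
def crop(d,x,y,w,h,k): return cv2.resize(np.clip(d["color"][y:y+h,x:x+w,::-1]*1.6,0,255).astype(np.uint8),None,fx=k,fy=k,interpolation=cv2.INTER_CUBIC)
a=crop(s,110,190,130,100,3);b=crop(t,320,220,100,100,3);c=crop(s,280,130,130,100,3);e=crop(t,140,160,110,100,3)
im=np.zeros((600,800,3),np.uint8)
im[:300,:390]=a;im[:300,400:700]=b;im[300:,:390]=c;im[300:,400:730]=e
cv2.imwrite("pics/c1.png",im)
E
```

```text
(no output)
```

View pics/c1.png

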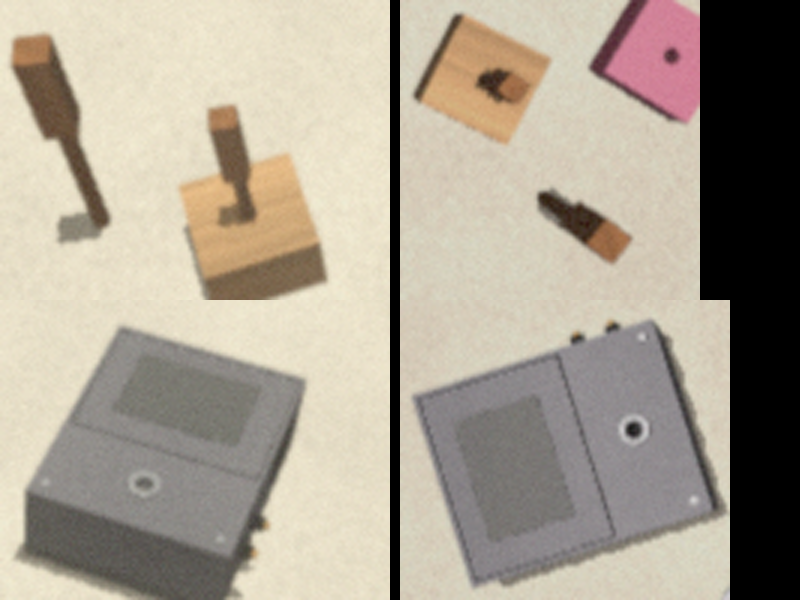

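The crop confirms it: the dowel in the wooden stand is the smaller one, and the larger stands free beside it. The hole is at top px ≈(217.8,203.3), and the lid seam lies on its −column side.

Run:
```python
from h import *
s,t=load("scene0"),load("top0")
def info(d,x,y,w,h):
    return cv2.cvtColor(d["color"][y:y+h,x:x+w],cv2.COLOR_RGB2HSV)
# stand top face (top view)
H=info(t,320,220,60,55);R=t["color"][220:275,320:380].astype(int)
m=((H[...,1]>75)&(R[...,0]-R[...,2]>35)).astype(np.uint8)
m=cv2.morphologyEx(m,cv2.MORPH_CLOSE,np.ones((9,9)))
c=max(cv2.findContours(m,0,2)[0],key=cv2.contourArea);r=cv2.minAreaRect(c)
cen=np.array(r[0])+[320,220];print("stand rect",cen,r[1:],plane(t,cen,.052))
bx=cv2.boxPoints(r)+[320,220];print([plane(t,b,.052)[:2].round(4).tolist() for b in bx])
# handle top: colours
R=t["color"][236:262,340:370]
print(R[...,0]);print((R[...,0].astype(int)-R[...,2]))
# bush and hole
for d,(x,y),n in((t,(205,190),"t"),(s,(312,178),"s")):
    g=cv2.cvtColor(d["color"],cv2.COLOR_RGB2GRAY)[y:y+28,x:x+32]
    print(n);print(g[2:26,2:30])
```

```text
stand rect [347.82304955 246.14798737] ((33.039955139160156, 32.223716735839844), 27.474430084228516) [ 0.47693692 -0.22745872  0.052     ]
[[0.4614, -0.1733], [0.5306, -0.2107], [0.4925, -0.2817], [0.4234, -0.2441]]
[[123 122 123 121 122 124 124 124 124 125 126 123 122 120 122 121 118 116
  116 115 117 121 122 126 128 130 133 134 135 132]
 [124 121 124 122 123 122 123 122 122 124 126 124 123 123 123 120 122 120
  117 116 116 116 117 119 122 128 129 131 133 135]
 [127 124 125 122 123 123 117 122 119 119 122 121 124 124 124 125 124 124
  121 119 118 116 114 115 116 121 121 126 127 129]
 [126 126 124 125 124 122 122 122 123 120 120 120 125 121 122 124 125 123
  122 121 122 120 118 116 114 115 116 118 121 122]
 [129 129 125 125 125 124 122 122 121 123 122 120 122 120 123 123 123 126
  124 124 121 124 120 117 116 119 115 115 114 121]
 [130 131 128 128 127 125 123 124 123 121 122 122 120 119 119 122 121 125
  125 127 126 125 121 121 118 118 117 116 116 123]
 [125 128 130 128 127 130 126 126 116 111 116 110 102 103 114 118 117 119
  122 124 128 127 125 125 122 122 120 120 118 127]
 [122 12
[... 9760 characters left out ...]
 89  87  88  87  85  84  86  89  89  87  87  86  85  86  87  90  89  88
   88  88  87  90  86  85  88  86  89  87]
 [ 85  88  87  88  87  89  86  88  89  85  88  89  86  91  86  84  90  87
   86  88  88  87  87  85  89  86  89  87]
 [ 84  89  86  87  88  85  85  87  88  89  90  84  87  88  89  90  88  86
   90  87  84  83  87  87  89  88  88  85]
 [ 77  83  87  88  86  89  86  87  85  88  85  89  86  88  89  88  86  87
   87  87  87  87  87  87  88  85  84  86]
 [ 62  74  74  82  84  84  86  83  86  85  85  87  87  87  85  84  88  84
   85  88  87  87  88  88  85  85  85  88]
 [ 56  57  64  67  72  76  78  84  83  88  87  90  87  88  86  88  87  84
   84  84  88  86  85  87  87  87  87  88]]
```

Run:
```python
from h import *
s,t=load("scene0"),load("top0")
C=t["color"].astype(int)
# handle top: graded boundary vs pale wood
x0,y0=348,241;P=C[y0:y0+16,x0:x0+18]
m=((P[...,0]>78)&(P[...,0]<113)&(P[...,0]-P[...,2]>42)).astype(np.uint8)
m=cv2.morphologyEx(m,cv2.MORPH_OPEN,np.ones((3,3),np.uint8))
for r in m:print(''.join('.#'[v] for v in r))
c=max(cv2.findContours(m,0,1)[0],key=cv2.contourArea);r=cv2.minAreaRect(c);q=np.array(r[0])+[x0,y0]
print("handle",q,r,plane(t,q,.162))
for b in cv2.boxPoints(r)+[x0,y0]:print(plane(t,b,.162).round(4))
def bush(d,x,y):
    g=cv2.cvtColor(d["color"],cv2.COLOR_RGB2GRAY)[y:y+16,x:x+16]
    m=(g>96).astype(np.uint8);c=max(cv2.findContours(m,0,1)[0],key=cv2.contourArea)
    e=cv2.fitEllipse(c);return np.array(e[0])+[x,y],e
bt,e1=bush(t,210,195);bs,e2=bush(s,319,184)
print(bt,e1,plane(t,bt,.083));print(bs,e2,plane(s,bs,.083),tri(t,bt,s,bs))
# case top outline yaw from lid seam crop
for p in((192.7+1.7,183.0),(211,238.7)):print("seam",plane(t,p,.08))
# stand top corners in scene crop (view estimates)
for p in((110+180/3,190+186/3),(110+290/3,190+154/3),(110+323/3,190+243/3),(110+204/3,190+277/3)):print("st",plane(s,p,.052).round(4))
# scene handle top corners
for p in((208,110),(235,107),(240,122),(213,126)):print("h",plane(s,(110+p[0]/3,190+p[1]/3),.162).round(4))
# check other dowel & bystanders positions
print("big",plane(t,(366.5,285),0), "spool",plane(t,(256.5,264),.046),"jar",plane(t,(302.5,138),.085))
```

```text
..................
..................
..................
..................
........####......
.......######.....
......#########...
......#########...
......#########...
......#########...
......########....
.......######.....
.........####.....
.........###......
..................
..................
handle [357.53846169 249.19230747] ((9.538461685180664, 8.192307472229004), (8.320503234863281, 8.59785270690918), 33.6900634765625) [ 0.4764364  -0.22815845  0.162     ]
[ 0.4739 -0.2154  0.162 ]
[ 0.4892 -0.226   0.162 ]
[ 0.479  -0.2409  0.162 ]
[ 0.4637 -0.2303  0.162 ]
[217.30256748 202.70471716] ((7.302567481994629, 7.70471715927124), (10.040438652038574, 10.2320556640625), 10.564031600952148) [0.58536027 0.08550934 0.083     ]
[327.63132763 190.54630136] ((8.631327629089355, 6.546301364898682), (7.884298801422119, 9.87355899810791), 92.10404968261719) [0.58562654 0.08508632 0.083     ] [0.58536414 0.08556654 0.08240619]
seam [0.63308419 0.13988969 0.08      ]
seam [0.50036045 0.10164856 0.08      ]
st [ 0.4268 -0.2447  0.052 ]
st [ 0.4645 -0.1756  0.052 ]
st [ 0.5354 -0.2116  0.052 ]
st [ 0.4949 -0.2818  0.052 ]
h [ 0.4686 -0.2312  0.162 ]
h [ 0.4796 -0.2185  0.162 ]
h [ 0.4909 -0.2244  0.162 ]
h [ 0.4805 -0.2375  0.162 ]
big [ 0.373928   -0.28320154  0.        ] spool [ 0.43582111 -0.00396691  0.046     ] jar [ 0.7363335 -0.1182257  0.085    ]
```

Measured:
- Hole at about (0.5854, 0.0855).
- Dowel and stand at about (0.4767, −0.228), handle faces at about −34°/56°.

The path to it is clear, so I turn the tool by +14.5° and travel.

>>> send_rows(steps=[1,0,0,0,7.2,1,0,0,0,7.3,1,-3.9,-2.8,0,0,1,-3.9,-2.8,0,0,1,-3.9,-2.8,0,0,1,-3.9,-2.8,0,0,1,-3.9,-2.8,0,0,1,-3.9,-2.8,0,0,1,-3.9,-2.8,0,0,1,-3.9,-2.8,0,0,1,-3.9,-2.8,0,0,1,-3.9,-2.8,0,0], newtons=60)

```text
clock: 1.3
position: [0.3586, 0.0902, 0.2313]
ee_rot: [0.0, 0.292, 0.956, 0.0]
contact_force: [1.1, -0.6, -0.1]
width: 0.0855
gripper_force: 0.0
```

>>> send_rows(steps=[1,-3.9,-2.8,0,0,1,-3.9,-2.8,0,0,1,-3.9,-2.8,0,0,1,-3.9,-2.8,0,0,1,-3.9,-2.8,0,0,1,-3.9,-2.8,0,0,1,0,0,0,0,1,0,0,0,0,1,0,0,0,0])

```text
clock: 2.2
position: [0.4581, -0.177, 0.2308]
ee_rot: [-0.001, 0.292, 0.956, 0.0]
contact_force: [-0.2, 0.3, -0.7]
width: 0.0858
gripper_force: 0.0
```

```bash
cat >> h.py <<'E'
from scipy.spatial.transform import Rotation as Ro
def to(target):
    s=get_state();q=s["ee_rot"];R=Ro.from_quat(np.r_[q[1:],q[0]]).as_matrix()
    print("t",round(s["clock"],2),"pos",s["position"].round(4),"yaw y-axis",np.degrees(np.arctan2(R[1,1],R[0,1])).round(1),"tilt",R[:2,2].round(4),"F",s["contact_force"].round(2),"w",round(s["width"],4))
    print("shift cm",(100*R.T@(np.array(target)-s["position"])).round(2))
E
python3 -c "
from h import *
to([.4767,-.228,.1233])
d=get_image('top');cv2.imwrite('pics/t1.png',d['color'][:,:,::-1])"
```

```text
t 2.2 pos [ 0.4581 -0.177   0.2308] yaw y-axis 56.0 tilt [-0.0014  0.0014] F [-0.19  0.33 -0.7 ] w 0.0858
shift cm [-4.41 -3.19 10.74]
```

>>> send_rows(steps=[1,-2.2,-1.6,0,0,1,-2.2,-1.6,0,0,1,0,0,0,0,1,0,0,0,0])

```text
clock: 2.65
position: [0.4771, -0.2279, 0.2313]
ee_rot: [-0.0, 0.292, 0.957, 0.0]
contact_force: [-0.1, 1.0, -0.4]
width: 0.0858
gripper_force: 0.0
```

```bash
python3 -c "
from h import *
to([.4767,-.228,.1233])
d=get_image('scene');c=d['color'][150:300,60:260,::-1];cv2.imwrite('pics/s2.png',cv2.resize(c,None,fx=3,fy=3))"
```

```text
t 2.65 pos [ 0.4771 -0.2279  0.2313] yaw y-axis 56.1 tilt [-0.0006  0.0011] F [-0.11  0.97 -0.39] w 0.0858
shift cm [ 0.02 -0.04 10.8 ]
```

View pics/s2.png

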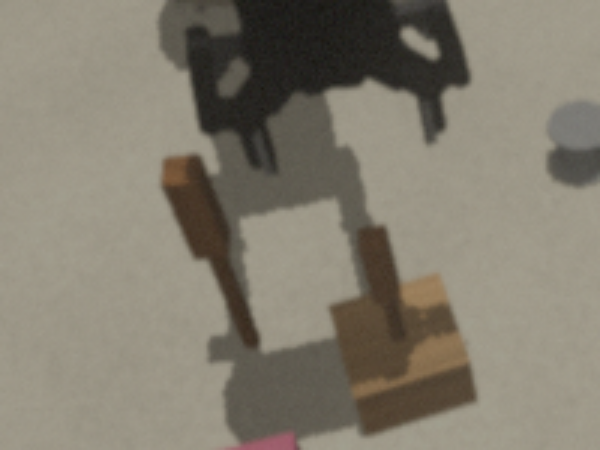

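The fingers (crop 265,165 and 430,135) straddle the short dowel (372,232), with the big dowel well clear to the left. I descend and close.

>>> send_rows(steps=[1,0,0,2.7,0,1,0,0,2.7,0,1,0,0,2.7,0,1,0,0,2.7,0,1,0,0,0,0,1,0,0,0,0])

```text
clock: 3.3
position: [0.4773, -0.2282, 0.1238]
ee_rot: [-0.0, 0.292, 0.957, 0.0]
contact_force: [0.2, 0.4, 0.3]
width: 0.0857
gripper_force: 0.0
```

>>> send_rows(steps=[0,0,0,0,0,0,0,0,0,0,-0.3,0,0,0,0,-0.4,0,0,0,0,-0.5,0,0,0,0,-0.6,0,0,0,0,-0.7,0,0,0,0,-1,0,0,0,0,-1,0,0,0,0,-1,0,0,0,0])

```text
clock: 4.3
position: [0.4776, -0.2293, 0.1235]
ee_rot: [0.0, 0.292, 0.956, -0.0]
contact_force: [-1.4, -0.4, 4.8]
width: 0.0171
gripper_force: 58.3
```

```bash
python3 -c "
from h import *
to([.4767,-.228,.2233])
d=get_image('scene');c=d['color'][150:300,60:260,::-1];cv2.imwrite('pics/s3.png',cv2.resize(c,None,fx=3,fy=3))"
```

```text
t 4.3 pos [ 0.4776 -0.2293  0.1235] yaw y-axis 56.0 tilt [ 0.0003 -0.0003] F [-1.42 -0.38  4.8 ] w 0.0171
shift cm [ 0.14  0.06 -9.98]
```

View pics/s3.png

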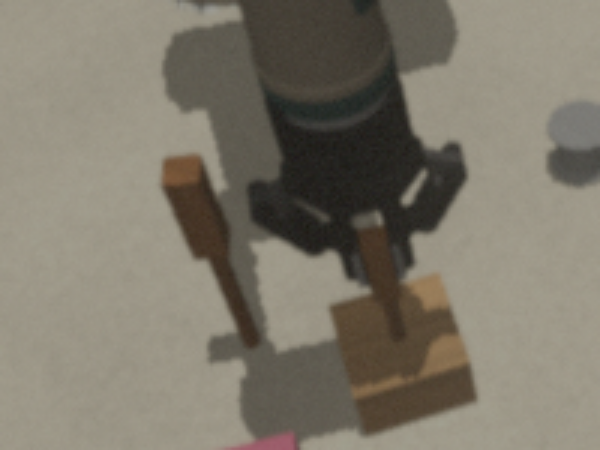

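Gripped at width 17.1 mm. I lift straight up.

>>> send_rows(steps=[-1,0,0,-0.5,0,-1,0,0,-1,0,-1,0,0,-1.5,0,-1,0,0,-2,0,-1,0,0,-2,0,-1,0,0,-2,0,-1,0,0,-1.5,0,-1,0,0,0,0,-1,0,0,0,0,-1,0,0,0,0])

```text
clock: 5.35
position: [0.4768, -0.2287, 0.2273]
ee_rot: [-0.001, 0.292, 0.956, 0.0]
contact_force: [-0.3, -0.7, -1.6]
width: 0.0175
gripper_force: 58.5
```

```bash
python3 -c "
from h import *
to([.5854,.0855,.2233])
s,t=get_image('scene'),get_image('top');np.savez('sl.npz',**s);np.savez('tl.npz',**t)
p=get_state()['position'];tip=p-[0,0,.1115];print(proj(s,tip),proj(t,tip),tip)
c=s['color'];a=c[150:270,110:270,::-1];cv2.imwrite('pics/s4.png',cv2.resize(a,None,fx=5,fy=5))"
```

```text
t 5.35 pos [ 0.4768 -0.2287  0.2273] yaw y-axis 56.0 tilt [-0.0017  0.0013] F [-0.29 -0.74 -1.61] w 0.0175
shift cm [ 8.55 32.13  0.42]
[187.06680491 242.48395186] [353.56723888 247.70800415] [ 0.47689442 -0.22878698  0.11568586]
```

View pics/s4.png

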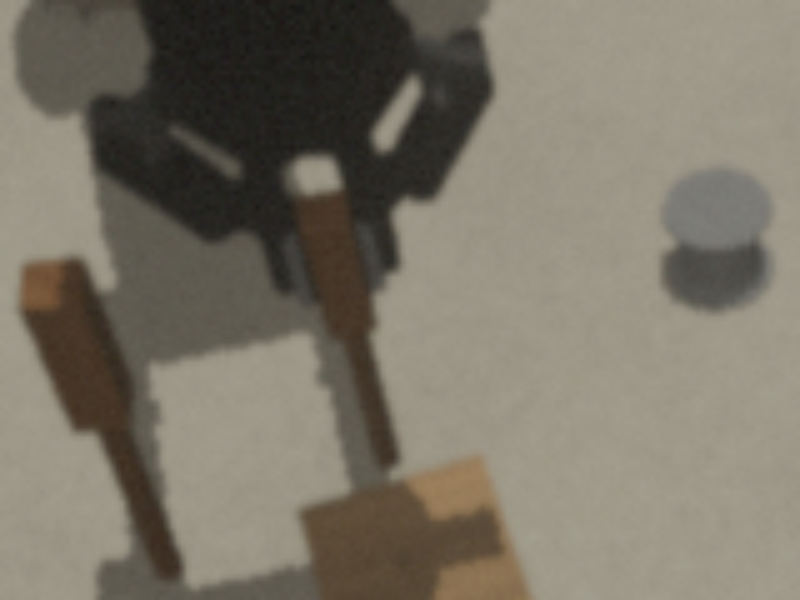

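The dowel hangs straight with its tip at about (187.6,242.3), against a predicted (187.1,242.5). I move over the hole.

>>> send_rows(steps=[-1,0.5,2,0,0,-1,1.1,4,0,0,-1,1.1,4,0,0,-1,1.1,4,0,0,-1,1.1,4,0,0,-1,1.1,4,0,0,-1,1.1,4,0,0,-1,1.0,4,0,0,-1,0.5,2.1,0,0,-1,0,0,0,0,-1,0,0,0,0,-1,0,0,0,0])

```text
clock: 6.65
position: [0.5849, 0.0841, 0.2278]
ee_rot: [-0.001, 0.292, 0.956, -0.001]
contact_force: [0.0, -0.2, -0.5]
width: 0.0174
gripper_force: 58.6
```

```bash
python3 -c "
from h import *
to([.5854,.0855,.2233])"
```

```text
t 6.65 pos [0.5849 0.0841 0.2278] yaw y-axis 56.0 tilt [-0.0013 -0.0007] F [ 0.02 -0.17 -0.46] w 0.0174
shift cm [0.04 0.15 0.45]
```

>>> send_rows(steps=[-1,0.05,0.15,0.9,0,-1,0,0,0.9,0,-1,0,0,0.9,0,-1,0,0,0,0,-1,0,0,0,0,-1,0,0,0,0])

```text
clock: 7.25
position: [0.5862, 0.0866, 0.2016]
ee_rot: [0.0, 0.292, 0.956, 0.0]
contact_force: [0.0, -1.2, 0.1]
width: 0.0173
gripper_force: 58.6
```

```bash
python3 -c "
from h import *
to([.5854,.0855,.1985])
s,t=get_image('scene'),get_image('top');np.savez('sh.npz',**s)
p=get_state()['position'];tip=p-[0,0,.1115];print('tip px',proj(s,tip),tip, 'hole px',proj(s,[.5854,.0855,.083]))
f=lambda c,x,y,w,h,k:cv2.resize(np.clip(c[y:y+h,x:x+w,::-1]*1.6,0,255).astype(np.uint8),None,fx=k,fy=k,interpolation=cv2.INTER_CUBIC)
cv2.imwrite('pics/s5.png',np.hstack([f(s['color'],300,150,60,75,8),f(t['color'],200,180,40,75,8)]))"
```

```text
t 7.25 pos [0.5862 0.0866 0.2016] yaw y-axis 56.0 tilt [0.0006 0.0001] F [ 0.01 -1.24  0.1 ] w 0.0173
shift cm [ 0.01 -0.13  0.31]
tip px [328.53775802 188.11075271] [0.58625184 0.08666209 0.09026367] hole px [327.66319096 190.39262253]
```

View pics/s5.png

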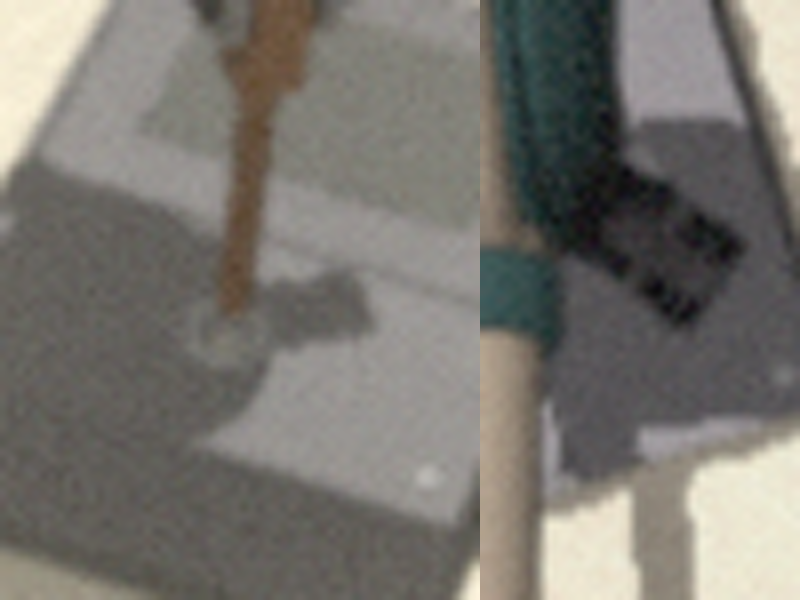

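The tip (scene 328.9,187.4) is about 1 px, or roughly 2 mm, to the right of the hole centre (327.7,190.5), after allowing for its 7 mm height. I correct by −1.5 mm in tool y and take a fine measurement.

>>> send_rows(steps=[-1,-0.08,-0.15,0,0,-1,0,0,0,0,-1,0,0,0,0])

```text
clock: 7.65
position: [0.5858, 0.0849, 0.2014]
ee_rot: [0.0, 0.292, 0.956, 0.0]
contact_force: [0.1, -0.3, -1.3]
width: 0.0178
gripper_force: 58.6
```

Run:
```python
from h import *
P=[];F=[];I=[]
for _ in range(8):
    I.append(get_image('scene'));s=get_state();P.append(s["position"]);F.append(s["contact_force"])
P=np.array(P);print(P.mean(0).round(4),P.std(0).round(4),np.mean(F,0).round(2),np.std(F,0).round(2))
d=I[0];A=np.mean([i["color"] for i in I],0)
S=A[...,0]-A[...,2]
for r in range(172,193): 
    w=np.clip(S[r,315:345]-15,0,None); print(r,round((w*np.arange(315,345)).sum()/(w.sum()+1e-9),2),round(w.sum(),0))
p=P.mean(0);print('tip',proj(d,p-[0,0,.1115]),'up30',proj(d,p-[0,0,.0815]),'hole',proj(d,[.5854,.0855,.083]),"ideal tip",proj(d,[.5854,.0855,p[2]-.1115]),"up",proj(d,[.5854,.0855,p[2]-.0815]))
to([.5854,.0855,.19])
```

```text
[0.5858 0.085  0.2013] [0. 0. 0.] [-0.08 -0.14 -0.73] [0.47 0.28 0.68]
172 329.95 24.0
173 329.95 23.0
174 329.9 20.0
175 329.63 23.0
176 329.45 22.0
177 329.29 22.0
178 329.11 23.0
179 329.09 22.0
180 328.94 25.0
181 328.86 23.0
182 328.71 26.0
183 328.61 23.0
184 328.58 25.0
185 328.34 25.0
186 328.26 24.0
187 328.18 22.0
188 328.05 18.0
189 327.8 1.0
190 0.0 0.0
191 0.0 0.0
192 0.0 0.0
tip [327.88010995 188.56518307] up30 [328.95168812 179.33050988] hole [327.66319096 190.39262253] ideal tip [327.90047463 188.3475407 ] up [328.97207817 179.11168845]
t 8.05 pos [0.5857 0.085  0.2013] yaw y-axis 56.0 tilt [-0.      0.0001] F [-0.03 -0.61 -0.88] w 0.0173
shift cm [0.06 0.03 1.13]
```

The shaft axis is now within about 0.3 mm of the ideal line. I enter the hole slowly.

>>> send_rows(steps=[-1,0.04,0.02,0.15,0,-1,0,0,0.15,0,-1,0,0,0.15,0,-1,0,0,0.15,0,-1,0,0,0.15,0,-1,0,0,0.15,0,-1,0,0,0,0,-1,0,0,0,0])

```text
clock: 8.85
position: [0.5856, 0.0853, 0.1923]
ee_rot: [-0.0, 0.292, 0.956, 0.0]
contact_force: [1.0, -0.9, -0.4]
width: 0.0176
gripper_force: 58.6
```

>>> send_rows(steps=[-1,0,0,0.1,0,-1,0,0,0.1,0,-1,0,0,0.1,0,-1,0,0,0,0])

```text
clock: 9.25
position: [0.5854, 0.0853, 0.1891]
ee_rot: [-0.0, 0.292, 0.956, -0.0]
contact_force: [0.1, 0.7, -1.3]
width: 0.0175
gripper_force: 58.6
```

>>> send_rows(steps=[-1,0,0,0.15,0,-1,0,0,0.15,0,-1,0,0,0.15,0,-1,0,0,0.15,0,-1,0,0,0.15,0,-1,0,0,0,0])

```text
clock: 9.85
position: [0.5853, 0.0853, 0.1815]
ee_rot: [-0.0, 0.292, 0.956, -0.0]
contact_force: [0.1, 0.8, -0.6]
width: 0.0174
gripper_force: 58.6
```

>>> send_rows(steps=[-1,0,0,0.1,0,-1,0,0,0.1,0,-1,0,0,0.1,0,-1,0,0,0,0,-1,0,0,0,0])

```text
clock: 10.35
position: [0.5855, 0.0853, 0.1788]
ee_rot: [0.0, 0.292, 0.956, 0.0]
contact_force: [-0.8, -0.6, -0.2]
width: 0.017
gripper_force: 58.6
```

>>> send_rows(steps=[-1,0,0,0.1,0,-1,0,0,0.1,0,-1,0,0,0.1,0,-1,0,0,0,0,-1,0,0,0,0])

```text
clock: 10.85
position: [0.5855, 0.0853, 0.1757]
ee_rot: [-0.0, 0.292, 0.956, 0.0]
contact_force: [0.5, -0.6, -0.5]
width: 0.0173
gripper_force: 58.6
```

>>> send_rows(steps=[-1,0,0,0.1,0,-1,0,0,0.1,0,-1,0,0,0.1,0,-1,0,0,0,0,-1,0,0,0,0])

```text
clock: 11.35
position: [0.5855, 0.0853, 0.1728]
ee_rot: [-0.0, 0.292, 0.956, 0.0]
contact_force: [0.2, -0.2, 0.7]
width: 0.0173
gripper_force: 58.6
```

>>> send_rows(steps=[-1,0,0,0.1,0,-1,0,0,0.1,0,-1,0,0,0,0,-1,0,0,0,0])

```text
clock: 11.75
position: [0.5855, 0.0853, 0.1708]
ee_rot: [-0.0, 0.292, 0.956, 0.0]
contact_force: [-1.1, 0.2, -0.1]
width: 0.0173
gripper_force: 58.6
```

>>> send_rows(steps=[-1,0,0,0.1,0,-1,0,0,0.1,0,-1,0,0,0,0,-1,0,0,0,0])

```text
clock: 12.15
position: [0.5857, 0.0853, 0.1692]
ee_rot: [0.0, 0.292, 0.956, 0.0]
contact_force: [-0.8, -0.4, 3.9]
width: 0.017
gripper_force: 59.1
```

Contact at TCP z ≈ 0.170, with the stud about 24–25 mm down. I press on in millimetre steps.

>>> send_rows(steps=[-1,0,0,0.1,0,-1,0,0,0.1,0,-1,0,0,0.1,0,-1,0,0,0,0,-1,0,0,0,0])

```text
clock: 12.65
position: [0.5858, 0.0853, 0.1661]
ee_rot: [0.0, 0.292, 0.956, 0.0]
contact_force: [-1.2, -0.5, 4.7]
width: 0.017
gripper_force: 59.3
```

```bash
cat > lk.py <<'E'
from h import *
F=[]
for _ in range(6):
    d=get_image('scene');F.append(get_state()["contact_force"])
a=load('sh')["color"].astype(float)[130:200,290:385];b=d["color"].astype(float)[130:200,290:385]
print("F",np.mean(F,0).round(2),"clk",round(get_state()["clock"],2),"pos",get_state()["position"].round(4),"diff",np.abs(a-b).mean().round(2),(np.abs(a-b).max(2)>20).sum())
E
python3 lk.py
```

```text
F [-0.19  0.04  5.04] clk 12.95 pos [0.5858 0.0853 0.166 ] diff 10.48 944
```

>>> send_rows(steps=[-1,0,0,0.1,0,-1,0,0,0.1,0,-1,0,0,0,0,-1,0,0,0,0,-1,0,0,0,0])

```text
clock: 13.45
position: [0.5857, 0.0853, 0.1641]
ee_rot: [0.0, 0.292, 0.956, 0.0]
contact_force: [-0.8, -0.4, 6.3]
width: 0.0174
gripper_force: 59.4
```

```bash
python3 lk.py
```

```text
F [-0.1  -0.26  5.49] clk 13.75 pos [0.5857 0.0853 0.1641] diff 10.89 994
```

>>> send_rows(steps=[-1,0,0,0.1,0,-1,0,0,0,0,-1,0,0,0,0,-1,0,0,0,0,-1,0,0,0,0])

```text
clock: 14.25
position: [0.5858, 0.0853, 0.1634]
ee_rot: [0.0, 0.292, 0.956, 0.0]
contact_force: [-0.4, -0.9, 6.1]
width: 0.017
gripper_force: 59.6
```

```bash
python3 lk.py
```

```text
F [-0.81 -0.28  7.1 ] clk 14.55 pos [0.5858 0.0853 0.1634] diff 13.89 1486
```

The image changed noticeably, so the lid may be rising. I hold the catch in and look.

>>> send_rows(steps=[-1,0,0,0,0,-1,0,0,0,0,-1,0,0,0,0,-1,0,0,0,0,-1,0,0,0,0,-1,0,0,0,0,-1,0,0,0,0,-1,0,0,0,0,-1,0,0,0,0,-1,0,0,0,0])

```text
clock: 15.55
position: [0.5858, 0.0853, 0.1634]
ee_rot: [0.0, 0.292, 0.956, 0.0]
contact_force: [0.0, -0.7, 7.1]
width: 0.0175
gripper_force: 59.6
```

```bash
python3 lk.py; python3 -c "
from h import *
c=get_image('scene')['color'][90:250,250:430,::-1];cv2.imwrite('pics/s6.png',cv2.resize(np.clip(c*1.5,0,255).astype(np.uint8),None,fx=3,fy=3))"
```

```text
F [-0.65 -0.16  6.99] clk 15.85 pos [0.5858 0.0853 0.1633] diff 16.75 2123
```

View pics/s6.png

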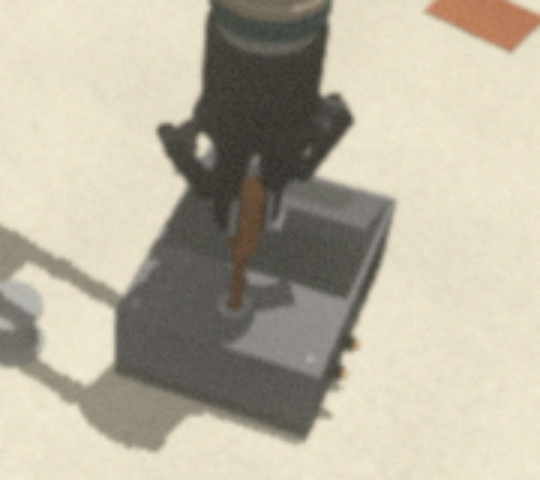

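The lid is well up: an open dark interior at crop (280,250), the raised lid behind it at (330,205). I wait briefly, then withdraw straight up.

>>> send_rows(steps=[-1,0,0,0,0,-1,0,0,0,0,-1,0,0,0,0,-1,0,0,0,0,-1,0,0,0,0,-1,0,0,-0.3,0,-1,0,0,-0.5,0,-1,0,0,-1,0,-1,0,0,-1,0,-1,0,0,-1,0,-1,0,0,-1,0,-1,0,0,-1,0])

```text
clock: 17.1
position: [0.5856, 0.0853, 0.2218]
ee_rot: [0.0, 0.292, 0.956, 0.0]
contact_force: [0.5, -0.1, -0.9]
width: 0.0174
gripper_force: 58.9
```

>>> send_rows(steps=[-1,0,0,-0.6,0,-1,0,0,0,0,-1,0,0,0,0,-1,0,0,0,0])

```text
clock: 17.5
position: [0.5851, 0.0853, 0.2262]
ee_rot: [-0.001, 0.292, 0.956, -0.0]
contact_force: [-0.4, 0.3, -0.9]
width: 0.0174
gripper_force: 58.9
```

```bash
python3 -c "
from h import *
to([.4772,-.2285,.2273])"
```

```text
t 17.5 pos [0.5851 0.0853 0.2262] yaw y-axis 56.0 tilt [-0.0012  0.    ] F [-0.44  0.27 -0.85] w 0.0174
shift cm [ -8.58 -32.06  -0.1 ]
```

>>> send_rows(steps=[-1,-0.5,-2,0,0,-1,-1.1,-4,0,0,-1,-1.1,-4,0,0,-1,-1.1,-4,0,0,-1,-1.1,-4,0,0,-1,-1.1,-4,0,0,-1,-1.1,-4,0,0,-1,-1.0,-4,0,0,-1,-0.5,-2.0,0,0,-1,0,0,0,0,-1,0,0,0,0,-1,0,0,0,0])

```text
clock: 18.7
position: [0.4782, -0.227, 0.2265]
ee_rot: [-0.0, 0.292, 0.957, 0.0]
contact_force: [-0.4, 0.0, 0.8]
width: 0.0172
gripper_force: 58.8
```

>>> send_rows(steps=[-1,0,0,1,0,-1,0,0,1.5,0,-1,0,0,1.5,0,-1,0,0,1,0,-1,0,0,0.6,0,-1,0,0,0,0,-1,0,0,0,0,-1,0,0,0,0,-1,0,0,0,0,-1,0,0,0,0])

```text
clock: 19.7
position: [0.4782, -0.2283, 0.1712]
ee_rot: [0.0, 0.292, 0.956, -0.0]
contact_force: [-0.4, -0.4, 0.3]
width: 0.0173
gripper_force: 58.8
```

Run:
```python
from h import *
to([.4772,-.2285,.1688])
I=[get_image('scene') for _ in range(6)];d=I[0];A=np.mean([i["color"] for i in I],0)
to([.4772,-.2285,.1688])
# stand hole (dark) & shaft in colour picture
c=np.clip(A[215:290,155:230,::-1]*1.7,0,255).astype(np.uint8)
cv2.imwrite('pics/s7.png',cv2.resize(c,None,fx=8,fy=8,interpolation=cv2.INTER_CUBIC))
p=get_state()["position"];print("tip",proj(d,p-[0,0,.1115]),"hole nominal",proj(d,[.4772,-.2285,.052]))
```

```text
t 19.7 pos [ 0.4782 -0.2283  0.1712] yaw y-axis 56.0 tilt [ 0.0008 -0.0004] F [-0.4  -0.43  0.34] w 0.0173
shift cm [ 0.07 -0.07  0.24]
t 20.0 pos [ 0.4781 -0.2281  0.1708] yaw y-axis 56.0 tilt [0.0001 0.    ] F [ 0.27 -0.08 -0.29] w 0.0173
shift cm [ 0.05 -0.08  0.2 ]
tip [191.95424592 258.56474759] hole nominal [192.06408977 260.41583227]
```

View pics/s7.png

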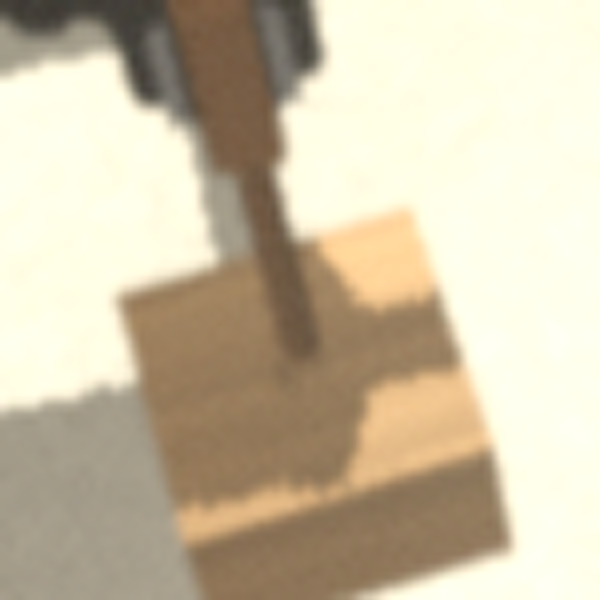

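>>> send_rows(steps=[-1,0.05,-0.08,0,0,-1,0,0,0,0,-1,0,0,0,0,-1,0,0,0,0,-1,0,0,0,0])

```text
clock: 20.5
position: [0.4772, -0.2285, 0.1708]
ee_rot: [-0.0, 0.292, 0.956, 0.0]
contact_force: [0.1, 0.0, 0.2]
width: 0.0171
gripper_force: 58.8
```

Run:
```python
from h import *
A=np.mean([get_image('scene')["color"] for _ in range(6)],0);B=load("scene0")["color"].astype(float)
to([.4772,-.2285,.1688])
def edges(C,r):   # shaft = dark, subpixel half-level edges around the minimum
    g=cv2.GaussianBlur(C.sum(2).astype(np.float32),(0,0),.6)[r,180:203]
    k=int(np.argmin(g[5:18]))+5;G=np.diff(g);l=np.argmin(G[max(0,k-6):k])+max(0,k-6);q=np.argmax(G[k:k+6])+k
    return l+180.5,q+180.5,[int(v) for v in g[4:20]]
for r in(250,252,254,256,258):print(r,edges(A,r),edges(B,r),sep="\n")
d=load("scene0")
for z in(.075,.065,.057):print(z,proj(d,[.4772,-.2285,z]))
```

```text
t 20.8 pos [ 0.4772 -0.2285  0.1708] yaw y-axis 56.0 tilt [0.     0.0001] F [ 0.21 -0.   -0.31] w 0.0175
shift cm [-0.  -0.   0.2]
250
(np.float64(187.5), np.float64(192.5), [231, 231, 221, 198, 173, 161, 159, 160, 178, 209, 226, 232, 245, 278, 323, 355])
(np.float64(184.5), np.float64(192.5), [275, 231, 213, 194, 179, 167, 163, 173, 228, 295, 328, 335, 337, 340, 333, 338])
252
(np.float64(187.5), np.float64(192.5), [229, 229, 225, 211, 186, 165, 159, 157, 167, 193, 216, 227, 229, 237, 270, 316])
(np.float64(187.5), np.float64(192.5), [330, 320, 305, 266, 205, 169, 158, 164, 222, 295, 332, 338, 339, 339, 333, 330])
254
(np.float64(188.5), np.float64(193.5), [223, 224, 224, 217, 198, 173, 159, 155, 156, 175, 204, 220, 224, 225, 233, 242])
(np.float64(187.5), np.float64(192.5), [333, 332, 327, 304, 239, 183, 157, 160, 189, 254, 303, 322, 322, 326, 324, 322])
256
(np.float64(188.5), np.float64(193.5), [221, 223, 223, 221, 207, 182, 164, 158, 155, 163, 186, 207, 215, 218, 219, 219])
(np.float64(188.5), np.float64(193.5), [329, 332, 328, 310, 265, 201, 162, 152, 163, 211, 272, 308, 318, 322, 320, 314])
258
(np.float64(189.5), np.float64(194.5), [220, 219, 217, 216, 211, 195, 175, 163, 159, 165, 182, 204, 213, 214, 216, 218])
(np.float64(187.5), np.float64(194.5), [291, 286, 276, 248, 218, 188, 165, 155, 152, 176, 225, 278, 304, 309, 309, 311])
0.075 [190.39449414 254.15281101]
0.065 [191.12805555 256.90456156]
0.057 [191.70639641 259.07404562]
```

The shaft sits about 0.4 px, or roughly 0.8 mm, to the right of where it originally stood. I nudge it −0.7 mm in tool y and insert gently.

>>> send_rows(steps=[-1,0,-0.07,0,0,-1,0,0,0.2,0,-1,0,0,0.2,0,-1,0,0,0.2,0,-1,0,0,0.2,0,-1,0,0,0.2,0,-1,0,0,0,0,-1,0,0,0,0,-1,0,0,0,0])

```text
clock: 21.7
position: [0.4769, -0.2291, 0.1609]
ee_rot: [0.0, 0.292, 0.956, 0.0]
contact_force: [0.3, 0.2, -1.8]
width: 0.0172
gripper_force: 58.8
```

```bash
python3 lk.py
```

```text
F [-0.    0.03 -0.52] clk 22.0 pos [ 0.4768 -0.2291  0.1608] diff 22.55 2991
```

It is entering freely, with the tip about 3 mm inside the stand.

>>> send_rows(steps=[-1,0,0,0.3,0,-1,0,0,0.3,0,-1,0,0,0.3,0,-1,0,0,0.3,0,-1,0,0,0,0,-1,0,0,0,0])

```text
clock: 22.6
position: [0.4767, -0.229, 0.1486]
ee_rot: [-0.0, 0.292, 0.956, 0.0]
contact_force: [-0.5, -0.6, -0.5]
width: 0.0173
gripper_force: 58.8
```

>>> send_rows(steps=[-1,0,0,0.3,0,-1,0,0,0.3,0,-1,0,0,0.3,0,-1,0,0,0.3,0,-1,0,0,0.3,0,-1,0,0,0.3,0,-1,0,0,0.3,0,-1,0,0,0,0,-1,0,0,0,0,-1,0,0,0,0])

```text
clock: 23.6
position: [0.4769, -0.2292, 0.1279]
ee_rot: [0.0, 0.292, 0.956, -0.0]
contact_force: [-0.8, 0.1, -1.2]
width: 0.0179
gripper_force: 58.8
```

```bash
python3 lk.py
```

```text
F [-0.1  -0.43 -0.43] clk 23.9 pos [ 0.4768 -0.2291  0.1279] diff 22.25 2999
```

>>> send_rows(steps=[-1,0,0,0.1,0,-1,0,0,0.1,0,-1,0,0,0.1,0,-1,0,0,0.1,0,-1,0,0,0,0,-1,0,0,0,0,-1,0,0,0,0])

```text
clock: 24.6
position: [0.4768, -0.229, 0.1238]
ee_rot: [-0.0, 0.292, 0.956, 0.0]
contact_force: [-0.7, 1.0, -0.7]
width: 0.0172
gripper_force: 59.0
```

```bash
python3 lk.py
```

```text
F [-0.14 -0.15 -0.19] clk 24.9 pos [ 0.4768 -0.2291  0.1238] diff 22.22 3029
```

It is at seating height. I release and rise.

>>> send_rows(steps=[-0.5,0,0,0,0,-0.3,0,0,0,0,0,0,0,0,0,0.3,0,0,0,0,0.6,0,0,0,0,0.6,0,0,0,0,0.6,0,0,0,0,0.6,0,0,0,0])

```text
clock: 25.7
position: [0.4768, -0.2291, 0.1238]
ee_rot: [-0.0, 0.292, 0.956, 0.0]
contact_force: [0.9, 0.7, 0.4]
width: 0.0686
gripper_force: 0.0
```

>>> send_rows(steps=[0.6,0,0,-1,0,0.6,0,0,-2,0,0.6,0,0,-3,0,0.6,0,0,-3,0,0.6,0,0,-3,0,0.6,0,0,-2,0,0.6,0,0,0,0,0.6,0,0,0,0,0.6,0,0,0,0,0.6,0,0,0,0])

```text
clock: 26.7
position: [0.4761, -0.2287, 0.2624]
ee_rot: [-0.001, 0.292, 0.956, 0.0]
contact_force: [-0.2, 0.7, 0.5]
width: 0.0685
gripper_force: 0.0
```

```bash
python3 -c "
from h import *
to([.4772,-.2285,.25])
s=get_image('scene');a,b=load('scene0')['color'],s['color']
f=lambda c,x,y,w,h,k:cv2.resize(np.clip(c[y:y+h,x:x+w,::-1]*1.5,0,255).astype(np.uint8),None,fx=k,fy=k)
cv2.imwrite('pics/s8.png',np.vstack([np.hstack([f(a,155,215,75,75,4),f(b,155,215,75,75,4)]),f(b,110,120,300,150,2)]))"
```

```text
t 26.7 pos [ 0.4761 -0.2287  0.2624] yaw y-axis 56.0 tilt [-0.0024  0.0017] F [-0.24  0.71  0.51] w 0.0685
shift cm [-0.08  0.07  1.24]
```

View pics/s8.png

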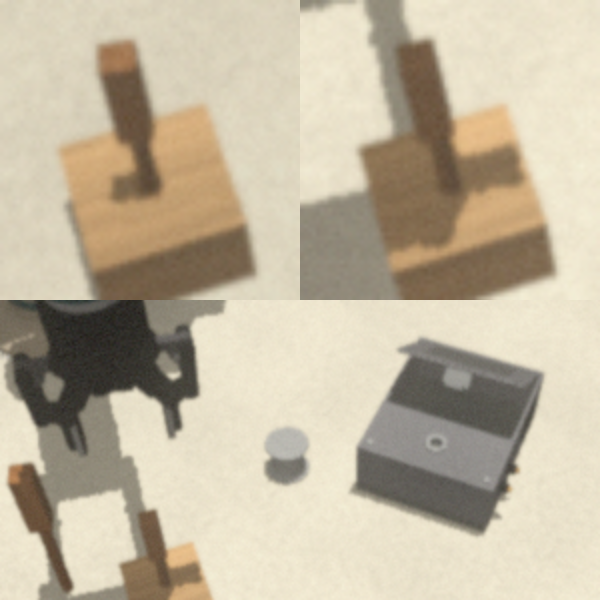

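The dowel stands exactly as at the start: handle top at crop (117,45) before and (417,45) − 300 now. The lid is fully up, the bystanders are undisturbed and the gripper is clear. I let the arm settle and hand in.

>>> send_rows(steps=[0.6,0,0,0,0,0.6,0,0,0,0,0.6,0,0,0,0,0.6,0,0,0,0,0.6,0,0,0,0])

```text
clock: 27.25
position: [0.4768, -0.2291, 0.2638]
ee_rot: [0.0, 0.292, 0.956, 0.0]
contact_force: [0.2, -0.6, -0.1]
width: 0.0682
gripper_force: 0.0
```

```bash
python3 -c "
from rig import *
print(sign_off())"
```

```text
the job is handed in; nothing more can be done
None
```

I handed the job in at 27 s, with no verdict shown: the catch was pressed at about 7–8 N, the lid rose by itself and stayed up, and the dowel is back upright in its stand with the gripper clear and no bystander seen to have moved.

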